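# Refit the return spring on a desk embossing press

## Robot

A 6-joint arm with a two-finger parallel gripper is mounted at the origin on the work surface; the furniture and walls round the work are solid. World frame = base frame: x ahead of the robot, y to its left, z up, the work surface at z = 0. Lengths are in m, angles in rad, forces in N, time in s.
With the tool pointing down it reaches from about 0.275 to 0.725 m from the base axis. Payload 5.6 kg.
Tool frame: the origin (TCP) lies at the very end of the fingers, on their centre line; the grasp point (between the pads) lies arm.hold_point_z behind it (arm.hold_point_z is the distance from the TCP to the grasp point, in m); z points along the fingers, y is the line along which they close (so a half turn about z gives the same grasp; the last joint's range is limited). The gripper opens to 85 mm and grips with 20 to 120 N. Pads are 22 mm wide; open, the fingers measure 114 mm over their backs; the gripper's body (76 mm by 85 mm) begins 54 mm behind the grasp point. The pads swing forward as they close: fully open they stand 13 mm farther back than shut.
Start: joints at [-0.969, 0.255, 0.108, 0, -1.424, -0.285], TCP at [0.171, -0.523, 0.231] pointing down, gripper open.
Joint ranges: [-2.95, 2.95], [-1.21, 1.97], [-1.09, 1.5], [-2.87, 1.71], [-2.94, -0.07], [-3.05, 3.05]. Speed limits (rad/s): [2.57, 2.57, 3.14, 3.14, 3.14, 3.14].

## Interface

Orientations are given as a 3x3 rotation matrix whose columns are the frame's x, y, z axes.
In Python, from cell import arm gives the robot as it stands.
- The arm moves only by the tool move_arm, never from a script. Its argument "commands" is a list that holds one entry, the list of rows, each a list of 4 numbers: the shift along the tool's x, y, z in units of 30 mm (1.0 is 30 mm), then the turn about the tool's z in units of 6 degrees (1.0 is 6 degrees). In form: [[[dx, dy, dz, turn], ...]]. A call has exactly 5 rows; each row shifts and turns the commanded pose from where the row before left it, along the tool's axes as they then stand; what a row does not reach is not made up. A row lasts 1/12 s, in which the tool goes at most 41.7 mm and 7.16 degrees, less where a joint would pass 70% of its speed; a pose out of reach is approached as far as the arm can. A call is refused whole if a number of a shift passes 1 or a number of a turn 1, either way. A call with a gripper value outside its range is refused whole. "gripper" is the opening, from 0 (shut) to 1 (fully open), set as the call begins (left out, the last holds). The fingers move at their own pace and stop on an object; "grip_force" is the grip in N (left out, the last holds). Time passes only in rows, so rows that do not move let the fingers close, or fill a call up. It gives the time, the measured TCP pose, the force, the opening and the grip force at its end, in the units of the state.
- arm.get_state(): the state, without advancing time (a new reading comes with each control period).
- arm.grab_frame(name): name is "scene" or "top"; returns (picture, depth): 400x640x3 uint8, red, green, blue; 400x640 float32, m along the optical axis (not along the pixel's ray), 0 where there is no reading.
- arm.camera_model(name): a dict with "mtx" (3x3 intrinsics, pixels), "R" (3x3) and "t" (3): a world point X has camera coordinates R X + t. Camera axes: x right, y down, z forward; pixel columns grow to the right and rows downward; lengths in m; the calibration is good to about 2 mm. A picture is of the moment at which its call begins. camera_model takes no time and is no camera call.
- arm.job_done(): hands the job in; it is judged then, once.
The state is a dict: "t": time; "joint_positions": joint angles; "qd": joint speeds; "joint_torque": joint torques, N m; "tool_pos": TCP position; "tool_rot": TCP orientation; "ft_force": force on the tool from outside, world axes, zero at the start; "torque": the same for the moment, N m; "opening": opening from 0.0 (shut) to 1.0 (fully open); "grip_force": force on a finger pad.
Only numpy, scipy, OpenCV 4.12 (cv2) and the standard library are available. Lean on these libraries where they do the work, as an engineer would, in place of code of your own. Each camera call takes 0.05 s, during which the arm holds its last target. There are 200 camera calls.

## Task

The desk embossing press is standing with its upper plate off, and one of its two posts has lost its return spring. Pick up the loose spring, thread it tang end down over the bare post, pressing only gently and twisting a little whenever it snags on the lugs, until its foot rests fully home on the seat at the bottom of the post, then let go of it. Never force the spring, and leave the other things on the desk where they are.

Things in the scene. Friction and masses are not known exactly. Their poses are not given: they have to be found in the camera images.
- press: the press base, fixed to the desk: dark steel slab 82 (x) x 170 (y) x 20 mm on rubber feet, origin at the centre of its underside, z up. A brass disc (dia 48, top at z 26 mm) is at its centre; at y = -50 mm stands the post that has its spring (dia 36, spring top at z 82, post top at z 90 mm); at y = +50 mm stands the bare post, a steel rod dia 10 mm.
- post_seat (a point): centre of the bare post's seat, a flat steel ring dia 42, on the post's axis 24 mm above the desk; the spring must rest on it. Axes as the press's. The rod rises 68 mm above it and carries two collars of three broad lugs each. Which way the lugs point varies and is not reported: feel for it, or look. The rod does not turn under a light load.
- upper_collar (a point): point on the rod's axis at the top face of the upper collar, 55 mm above the seat. The collar is 13 mm high (42 to 55 mm above the seat), dia 27 mm, and cut into three lugs, each spanning 82 degrees, with three gaps of 38 degrees between them, 120 degrees apart. The point's axes are the press's, not the lugs'.
- lower_collar (a point): the same for the lower collar, its top 27 mm above the seat, 13 mm high (14 to 27 mm). Its lugs are as large, but turned by 60 degrees: they stand under the gaps of the upper collar, so below the upper collar the spring must be twisted by about 60 degrees, either way, to pass the lower one.
- spring: the loose compression spring of bare steel wire, standing upright, 58 mm tall, outside dia 36, bore dia 30.4 mm, about 90 g. Origin: centre of its foot, z along its axis. Close-wound and rigid in its lowest 10 and top 24 mm, three open coils between. Pressed it shortens by 1 mm per 0.6 N, up to 14 mm (8.4 N), then it is solid: press about 4 N and twist until the force drops.
- spring_grip (a point): middle of the spring's close-wound top part, on its axis, 46 mm above its foot; this part, 34 to 58 mm above the foot, is where to grip. It has faint flats for the fingers all round, every 30 degrees from the spring's own +x.
- tang (a point): inner end of the tang: the wire's end at the foot, bent inward and flattened, along the spring's own +x, 2 mm wide, 0.2 to 2.8 mm above the foot, its inner end 8.5 mm from the axis. It lands on a lug (foot level with the lug's top) unless within about 12 degrees of the middle of a gap between lugs; there the tang drops in between the lugs; twist no further until it is below them.
- ink_bottle: square glass ink bottle with black cap, 46 x 46 x 60 mm, origin at the centre of its underside; a bystander. It and the spring may stand on either side of the press.
- rubber_stamp: rubber stamp with turned wooden handle, 28 x 38 x 63 mm, origin at the centre of its underside; a bystander
- card_case: flat brown leather card case, 55 x 95 x 14 mm, origin at the centre of its underside; a bystander
Things that resemble listed ones, but are neither listed nor needed, are in the scene too. What is shaped like the press but purple is not meant.

How it is judged:
By the outcome, as a careful person would: the job done as asked, in the order asked, and still so for the second after the job is handed in, with the robot touching nothing.
It also fails if it takes over 72 s, if anything falls off the work surface, if the arm or the gripper's body presses on something with over 40 N, if the wrist force passes 120 N, or if a joint passes its speed limit or range.

## Working session

There is one attempt and no reset: what is moved stays moved. The work goes in short steps, Python scripts to look and compute and a tool call to move; the robot and the scene stay as the last step left them, time stands still between calls to the robot, and variables do not carry over. Pictures are saved under pics/ and viewed, at most 10 in all, crops included, and the job is handed in when it is done.

Besides the shell and the picture viewer there is one more tool, called after ">>>" in YAML: its name, and indented under it one key for each argument. move_arm: Moves the arm, as the interface text tells. Its arguments: {"type":"object","properties":{"commands":{"type":"array","items":{"type":"array","items":{"type":"array","items":{"type":"number"}}}},"gripper":{"type":"number"},"grip_force":{"type":"number"}},"required":["commands"]}

```bash
ls; mkdir -p pics; python3 - <<'E'
from cell import arm
import cv2,numpy as np
for n in("scene","top"):
    p,d=arm.grab_frame(n); cv2.imwrite(f"pics/{n}0.png",p[:,:,::-1]); np.savez(f"{n}0.npz",p=p,d=d)
    m=arm.camera_model(n); print(n,m["mtx"],m["R"],m["t"])
print(arm.get_state(), arm.hold_point_z)
E
```

```text
pics
scene [[476.41225946   0.         318.65415063]
 [  0.         476.41225946 201.40700043]
 [  0.           0.           1.        ]] [[-0.77158211 -0.63588387 -0.01768494]
 [-0.48651472  0.60779221 -0.62760821]
 [ 0.4098347  -0.47564728 -0.77832845]] [0.33496139 0.25459553 0.99041947]
top [[397.56177666   0.         316.23397775]
 [  0.         397.56177666 196.11921363]
 [  0.           0.           1.        ]] [[ 0.02118456 -0.99967692 -0.01404527]
 [-0.98054427 -0.01803282 -0.19546803]
 [ 0.1951516   0.01791291 -0.98060949]] [0.00959696 0.45081053 0.85891854]
{'t': 0.1, 'joint_positions': array([-9.69394928e-01,  2.55703250e-01,  1.07168628e-01, -4.36441511e-04,
       -1.42388536e+00, -2.84614963e-01]), 'qd': array([ 0.00164612, -0.00029074,  0.00185103,  0.00159366, -0.00031528,
        0.00027222]), 'joint_torque': array([-1.98954775e-03, -3.87607491e+01,  2.38473004e+01,  5.37781656e+00,
       -3.79422956e-03, -1.06798743e-05]), 'tool_pos': array([ 0.17127099, -0.52220714,  0.23048964]), 'tool_rot': array([[-9.50261392e-01, -3.11452997e-01, -5.62664785e-04],
       [-3.11453503e-01,  9.50260075e-01,  1.58304003e-03],
       [ 4.16353195e-05,  1.67954574e-03, -9.99998589e-01]]), 'ft_force': array([-0.1754438 ,  0.02824034, -0.43137399]), 'torque': array([-0.0162087 ,  0.03425259, -0.02058888]), 'grip_force': 0.0, 'opening': 1.0009183490918832} 0.0187
```

View pics/top0.png

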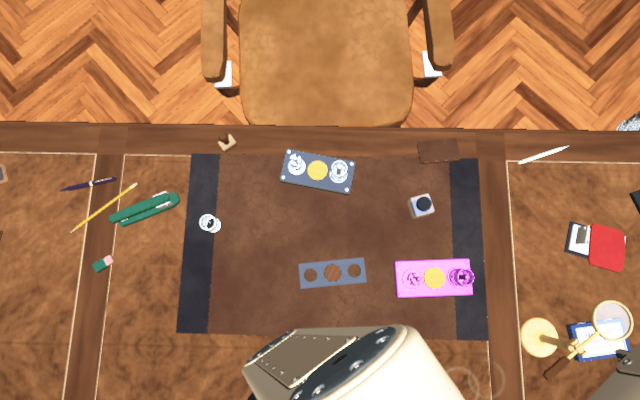

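View pics/scene0.png

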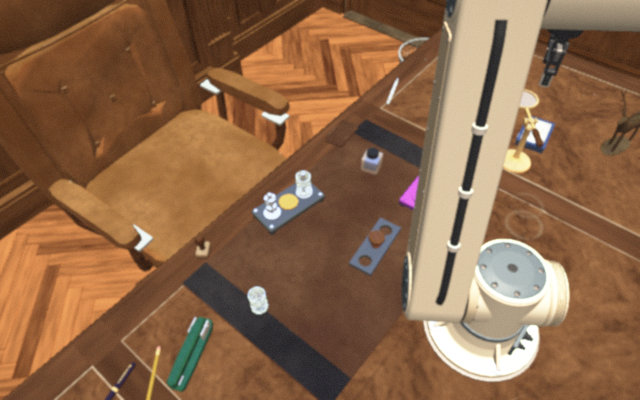

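In the top picture, the spring is at (209,224) and the press at (317,171), with its bare post on the left at (297,165). Things that could be mistaken for them: the sprung post at (339,171), the purple press at (434,278), and the flat tray at (332,272). Next, one close crop of the spring and press in both views.

```bash
python3 - <<'E'
import cv2,numpy as np
t=cv2.imread("pics/top0.png");s=cv2.imread("pics/scene0.png")
R=lambda im,x,y,w,h:cv2.resize(im[y:y+h,x:x+w],(400,300),interpolation=cv2.INTER_CUBIC)
cv2.imwrite("pics/crop1.png",np.vstack([np.hstack([R(t,277,140,80,60),R(t,190,209,40,30)]),np.hstack([R(s,245,165,80,60),R(s,232,280,53,40)])]))
E
```

```text
(no output)
```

View pics/crop1.png

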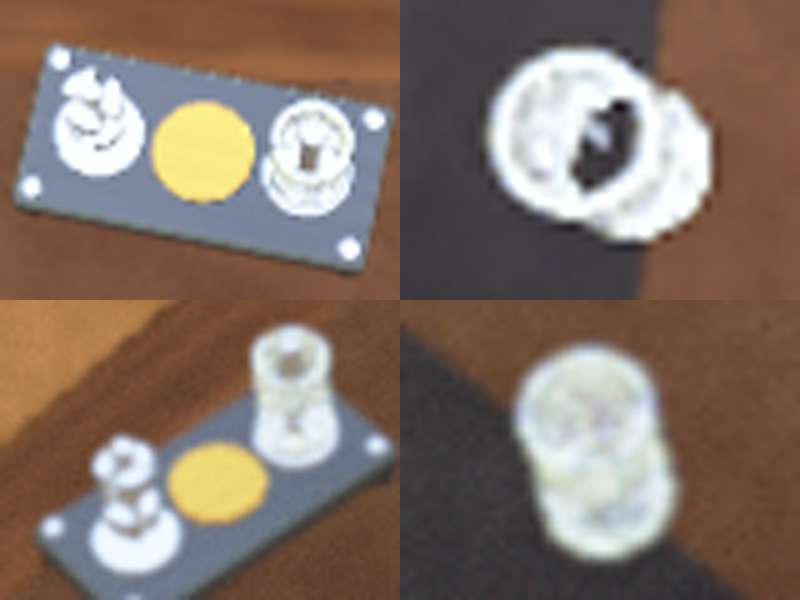

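The crop shows the left post (top view) is bare with its lugs visible, and the right post has its spring. The loose spring is standing upright, and a bright spot in its bore at about (210,222) in the top view looks like the tang. Next I'll measure.

```bash
cat > h.py <<'E'
from cell import arm
import numpy as np,cv2
from scipy.optimize import least_squares
def ray(n,uv,z):
    m=arm.camera_model(n); uv=np.atleast_2d(uv).astype(float)
    d=np.c_[uv,np.ones(len(uv))]@np.linalg.inv(m["mtx"]).T@m["R"]; c=-m["R"].T@m["t"]
    return c+d*((z-c[2])/d[:,2])[:,None]
def cloud(n,d,box):
    m=arm.camera_model(n); x,y,w,h=box
    v,u=np.mgrid[y:y+h,x:x+w]; z=d[y:y+h,x:x+w]
    P=np.stack([u,v,np.ones_like(u)],-1)@np.linalg.inv(m["mtx"]).T*z[...,None]
    return (P-m["t"])@m["R"]
def circ(X,r):
    f=lambda c:np.hypot(X[:,0]-c[0],X[:,1]-c[1])-r
    return least_squares(f,X[:,:2].mean(0),loss="soft_l1",f_scale=.001).x
E
python3 - <<'E'
from h import *
np.set_printoptions(precision=4,suppress=True)
F={n:np.load(n+"0.npz") for n in("top","scene")}
for n,box in(("top",(190,205,40,40)),("scene",(235,278,45,45))):
    p,d=F[n]["p"],F[n]["d"]; C=cloud(n,d,box); z=C[...,2]
    x,y,w,h=box; m=z>.045; X=C[m]; print(n,"spring top pts",len(X),np.percentile(z[m],[5,50,90,99]) if len(X) else z.max(),X.mean(0),"circ17",circ(X,.0168))
    g=(cv2.cvtColor(p[y:y+h,x:x+w],cv2.COLOR_RGB2HSV)); 
for n in F:
    p,d=F[n]["p"],F[n]["d"]; hsv=cv2.cvtColor(p,cv2.COLOR_RGB2HSV)
    x,y,w,h=(270,140,95,65) if n=="top" else (245,165,90,70)
    sub=np.zeros(p.shape[:2],np.uint8); sub[y:y+h,x:x+w]=1
    br=((hsv[...,0]>18)&(hsv[...,0]<35)&(hsv[...,1]>110)&(hsv[...,2]>150)&(sub>0)).astype(np.uint8)
    k,l,s,c=cv2.connectedComponentsWithStats(br); i=1+s[1:,4].argmax(); print(n,"brass",s[i,4],c[i],ray(n,c[i],.026))
    C=cloud(n,d,(x,y,w,h)); z=C[...,2]
    m=(z>.0165)&(z<.0225); 
    q=cv2.minAreaRect((C[m][:,:2]*1000).astype(np.float32)); print("slab",q)
    D0=ray(n,c[i],.026)[0]
    for zl,zh in((.088,.096),(.07,.082),(.0225,.0255)):
        for side in(1,-1):
            m=(z>zl)&(z<zh)&(side*(C[...,1]-D0[1])>.026); print(side,zl,m.sum(),C[m].mean(0) if m.any() else '')
E
```

```text
top spring top pts 107 [0.047  0.0559 0.0599 0.9305] [0.375  0.2375 0.1278] circ17 [0.3845 0.2584]
scene spring top pts 148 [0.0461 0.0543 0.06   0.9366] [0.3535 0.2822 0.1187] circ17 [0.3835 0.2616]
top brass 286 [317.042  170.2727] [[0.5162 0.0183 0.026 ]]
slab ((516.1625366210938, 17.626686096191406), (169.5286865234375, 82.29122924804688), 79.66474151611328)
1 0.088 16 [0.5242 0.0671 0.0924]
-1 0.088 16 [ 0.5071 -0.0318  0.0908]
1 0.07 74 [0.5238 0.0665 0.0783]
-1 0.07 88 [ 0.5055 -0.0324  0.0778]
1 0.0225 161 [0.5198 0.0701 0.0236]
-1 0.0225 100 [ 0.5052 -0.0379  0.0237]
scene brass 217 [287.9677 201.5346] [[0.5145 0.0203 0.026 ]]
slab ((515.6378173828125, 20.39501953125), (170.9104461669922, 83.80894470214844), 80.05055236816406)
1 0.088 15 [0.524  0.0693 0.0919]
-1 0.088 12 [ 0.5069 -0.0294  0.0908]
1 0.07 76 [0.5218 0.0712 0.0778]
-1 0.07 101 [ 0.505  -0.0275  0.0766]
1 0.0225 140 [0.5199 0.0781 0.0238]
-1 0.0225 86 [ 0.4971 -0.0285  0.0238]
```

```bash
python3 - <<'E'
from h import *
np.set_printoptions(precision=4,suppress=True,linewidth=160)
F={n:np.load(n+"0.npz") for n in("top","scene")}
for n,box,ax in(("top",(280,145,40,45),(.525,.0672)),("scene",(250,170,40,60),(.524,.0695))):
    C=cloud(n,F[n]["d"],box).reshape(-1,3); X=C-np.r_[ax,0]; r=np.hypot(*X[:,:2].T)*1000; a=np.degrees(np.arctan2(X[:,1],X[:,0]))
    m=(abs(X[:,2]-.079)<.003)&(r>5.5)&(r<15.5)
    w=np.exp(3j*np.radians(a[m])); print(n,m.sum(),"mean",X[m].mean(0)*1000,"lug phase",np.degrees(np.angle(w.mean()))/3,abs(w.mean()))
    print(np.histogram(a[m]%360,bins=24,range=(0,360))[0])
    m=(abs(X[:,2]-.051)<.003)&(r>5.5)&(r<15.5); print("lower",np.histogram(a[m]%360,bins=24,range=(0,360))[0])
for n,box,ax in(("top",(190,205,40,40),(.3845,.2584)),("scene",(235,278,45,45),(.3835,.2616))):
    C=cloud(n,F[n]["d"],box).reshape(-1,3); p=F[n]["p"][box[1]:box[1]+box[3],box[0]:box[0]+box[2]].reshape(-1,3).mean(1)
    m=(C[:,2]>.053)&(C[:,2]<.064); c=circ(C[m],.0167); print(n,m.sum(),"centre",c)
    X=C-np.r_[c,0];r=np.hypot(*X[:,:2].T)*1000
    print("ring r",np.percentile(r[m],[5,25,50,75,95]))
    a=np.degrees(np.arctan2(X[:,1],X[:,0]))
    m=(X[:,2]<.008)&(r<15.2)&(X[:,2]>-.01)
    for q in sorted(zip(a[m].round(),r[m].round(1),(X[m,2]*1000).round(1),p[m].round())):print(*q,end=' | ')
E
```

```text
top 57 mean [-0.3558 -0.4571 79.5204] lug phase 40.201349629986304 0.30951228949282444
[3 0 3 3 5 0 0 2 3 3 4 3 3 2 0 1 2 6 3 5 3 1 0 2]
lower [0 0 0 0 1 0 0 1 0 1 0 0 4 4 4 2 5 0 0 0 0 0 0 0]
scene 54 mean [-1.4757  1.0652 79.0055] lug phase 34.12580331210067 0.3012000962808029
[4 3 3 3 6 0 0 1 3 4 3 6 4 1 1 3 3 1 2 2 0 0 0 1]
lower [2 0 0 5 1 2 5 2 3 0 0 1 5 2 1 3 3 0 0 0 0 0 0 0]
top 66 centre [0.3847 0.2591]
ring r [15.108  15.8257 16.4883 17.0547 17.8128]
2.0 7.7 1.4 234.0 | 13.0 12.7 2.1 146.0 | 14.0 7.5 4.4 130.0 | 17.0 10.7 0.3 106.0 | 23.0 13.3 2.4 65.0 | 25.0 5.8 1.5 152.0 | 25.0 10.6 4.4 66.0 | 31.0 8.5 3.7 65.0 | 32.0 14.5 1.6 67.0 | 36.0 3.4 2.5 171.0 | 38.0 12.7 0.9 66.0 | 44.0 7.4 0.7 66.0 | 45.0 10.8 0.8 62.0 | 46.0 14.8 -1.2 121.0 | 50.0 10.5 7.5 180.0 | 55.0 9.2 0.6 58.0 | 58.0 5.1 2.7 71.0 | 58.0 13.7 3.1 205.0 | 61.0 10.1 3.9 160.0 | 67.0 12.7 2.6 111.0 | 68.0 7.1 3.0 64.0 | 71.0 14.5 3.5 59.0 | 74.0 9.8 1.5 63.0 | 77.0 12.6 -0.0 64.0 | 80.0 1.6 3.7 223.0 | 80.0 14.1 2.5 65.0 | 86.0 4.1 3.0 111.0 | 86.0 7.0 1.0 63.0 | 87.0 9.5 0.5 63.0 | 88.0 11.7 1.3 64.0 | 89.0 13.7 2.5 64.0 | 97.0 14.5 -0.4 64.0 | 100.0 11.4 2.1 63.0 | 104.0 8.9 3.2 64.0 | 105.0 7.1 0.9 113.0 | 109.0 14.0 2.8 64.0 | 111.0 12.2 0.8 82.0 | 115.0 4.6 2.2 214.0 | 119.0 9.4 3.9 157.0 | 122.0 12.9 1.8 231.0 | 126.0 7.6 2.9 235.0 | 128.0 10.9 2.1 249.0 | scene 78 centre [0.384  0.2615]
ring r [14.8545 15.9299 16.4987 17.1271 18.0309]
-170.0 7.4 2.2 196.0 | -146.0 8.3 1.3 204.0 | -115.0 8.8 1.5 211.0 | -106.0 6.4 -3.1 207.0 | 134.0 2.6 4.9 191.0 | 135.0 15.0 6.6 237.0 | 143.0 9.1 -1.2 219.0 | 151.0 6.6 2.7 198.0 | 170.0 10.2 1.2 217.0 | 172.0 14.2 6.8 221.0 | 177.0 2.9 3.7 190.0 |
```

Measurements and checks:
- **Press:** yaw is about -10°, and the slab measures 169.5 x 82 mm, which agrees with its given size. The bare post is at about (0.5245, 0.0683).
- **Lugs:** the upper gaps are at about 95° + 120k.
- **Spring:** centre at about (0.384, 0.260), ring radius 16.5 mm, top at about 58 mm. The tang points at about 57°.

The arm now moves towards a point above the spring.

>>> move_arm:
  commands:
    - [[-0.6, 0.9, 0, 0], [-0.6, 0.9, 0, 0], [-0.6, 0.9, 0, 0], [-0.6, 0.9, 0, 0], [-0.6, 0.9, 0, 0]]
  gripper: 1

```text
t: 0.52
tool_pos: [0.2146, -0.3647, 0.2307]
tool_rot: [[-0.95, -0.311, -0.001], [-0.311, 0.95, 0.001], [0.0, 0.001, -1.0]]
ft_force: [1.1, 0.9, -0.1]
opening: 0.997
grip_force: 0.0
```

>>> move_arm:
  commands:
    - [[-0.6, 0.9, 0, 0], [-0.6, 0.9, 0, 0], [-0.6, 0.9, 0, 0], [-0.6, 0.9, 0, 0], [-0.6, 0.9, 0, 0]]

```text
t: 0.93
tool_pos: [0.258, -0.2085, 0.231]
tool_rot: [[-0.95, -0.311, -0.0], [-0.311, 0.95, 0.0], [-0.0, 0.0, -1.0]]
ft_force: [1.6, 0.0, -0.2]
opening: 1.0
grip_force: 0.0
```

>>> move_arm:
  commands:
    - [[-0.6, 0.9, 0, 0], [-0.6, 0.9, 0, 0], [-0.6, 0.9, 0, 0], [-0.6, 0.9, 0, 0], [-0.6, 0.9, 0, 0]]

```text
t: 1.35
tool_pos: [0.3014, -0.0521, 0.2313]
tool_rot: [[-0.95, -0.312, 0.0], [-0.312, 0.95, 0.0], [-0.001, 0.0, -1.0]]
ft_force: [1.8, -0.1, -0.7]
opening: 1.0
grip_force: 0.0
```

>>> move_arm:
  commands:
    - [[-0.6, 0.9, 0, 0], [-0.6, 0.9, 0, 0], [-0.6, 0.9, 0, 0], [-0.6, 0.9, 0, 0], [-0.6, 0.9, 0, 0]]

```text
t: 1.77
tool_pos: [0.3449, 0.1043, 0.2312]
tool_rot: [[-0.95, -0.312, -0.0], [-0.312, 0.95, 0.0], [0.0, 0.0, -1.0]]
ft_force: [0.7, -0.7, 1.1]
opening: 0.997
grip_force: 0.0
```

>>> move_arm:
  commands:
    - [[-0.6, 0.9, 0, 0], [-0.6, 0.9, 0, 0], [-0.6, 0.9, 0, 0], [0, 0, 0, -0.5], [0, 0, 0, -1]]

```text
t: 2.18
tool_pos: [0.3712, 0.1978, 0.2303]
tool_rot: [[-0.888, -0.46, -0.002], [-0.46, 0.888, -0.002], [0.002, -0.001, -1.0]]
ft_force: [-0.5, -0.2, 0.7]
opening: 0.995
grip_force: 0.0
```

>>> move_arm:
  commands:
    - [[-0.67, 0.82, 0, 0], [-0.67, 0.82, 0, 0], [0, 0, 1, 0], [0, 0, 1, 0], [0, 0, 1, 0]]

```text
t: 2.6
tool_pos: [0.3844, 0.259, 0.1399]
tool_rot: [[-0.89, -0.457, -0.0], [-0.457, 0.89, 0.0], [0.0, 0.0, -1.0]]
ft_force: [0.5, -0.4, 0.2]
opening: 0.999
grip_force: 0.0
```

>>> move_arm:
  commands:
    - [[0, 0, 1, 0], [0, 0, 0.5, 0], [0, 0, 0.3, 0], [0, 0, 0, 0], [0, 0, 0, 0]]

```text
t: 3.02
tool_pos: [0.385, 0.2587, 0.0877]
tool_rot: [[-0.89, -0.457, 0.0], [-0.457, 0.89, -0.0], [-0.0, -0.0, -1.0]]
ft_force: [-0.0, 1.5, 1.3]
opening: 1.002
grip_force: 0.0
```

```bash
python3 - <<'E'
from h import *
s=arm.get_state();print(s["tool_pos"],s["joint_positions"],s["ft_force"])
t,dt=arm.grab_frame("top");p,d=arm.grab_frame("scene")
R=lambda im,x,y,w,h:cv2.resize(im[y:y+h,x:x+w,::-1],(400,300),interpolation=cv2.INTER_CUBIC)
cv2.imwrite("pics/c2.png",np.hstack([R(t,160,185,100,75),R(p,200,235,120,90)]))
E
```

```text
[0.38495183 0.2587311  0.08774942] [ 9.31487676e-01  1.85333539e-01 -3.66738966e-01  5.11188644e-04
 -1.01855302e+00 -2.02843594e+00] [-0.03108409  1.53975351  1.32717185]
```

View pics/c2.png

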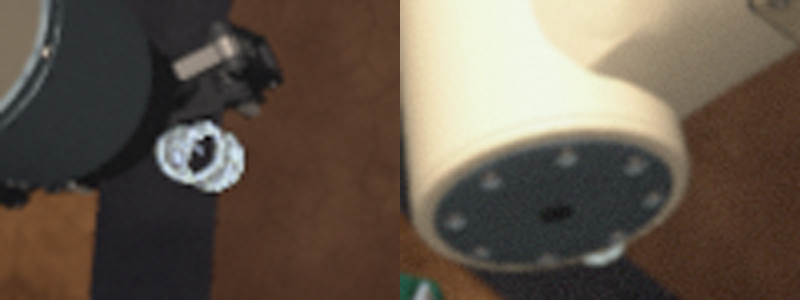

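The picture shows the spring at crop (200,155), between the open fingers and untouched, with one finger visible at (245,60). I'll go down and grip.

>>> move_arm:
  commands:
    - [[0, 0.05, 0.5, 0], [0, 0, 0.5, 0], [0, 0, 0.5, 0], [0, 0, 0.5, 0], [0, 0, 0.04, 0]]

```text
t: 3.53
tool_pos: [0.3833, 0.2594, 0.025]
tool_rot: [[-0.89, -0.456, -0.002], [-0.456, 0.89, -0.001], [0.002, -0.0, -1.0]]
ft_force: [-0.4, -1.5, -0.4]
opening: 0.997
grip_force: 0.0
```

>>> move_arm:
  commands:
    - [[0, 0, 0, 0], [0, 0, 0, 0], [0, 0, 0, 0], [0, 0, 0, 0], [0, 0, 0, 0]]
  gripper: 0
  grip_force: 40

```text
t: 3.95
tool_pos: [0.3845, 0.2605, 0.027]
tool_rot: [[-0.89, -0.457, 0.001], [-0.457, 0.89, 0.001], [-0.002, 0.001, -1.0]]
ft_force: [0.1, 0.4, 0.6]
opening: 0.411
grip_force: 43.3
```

>>> move_arm:
  commands:
    - [[0, 0, 0, 0], [0, 0, 0, 0], [0, 0, 0, 0], [0, 0, 0, 0], [0, 0, 0, 0]]

```text
t: 4.37
tool_pos: [0.3842, 0.2602, 0.0263]
tool_rot: [[-0.89, -0.456, 0.001], [-0.456, 0.89, 0.0], [-0.001, 0.0, -1.0]]
ft_force: [1.0, 1.0, 2.1]
opening: 0.413
grip_force: 43.4
```

>>> move_arm:
  commands:
    - [[0, 0, -0.4, 0], [0, 0, -0.8, 0], [0, 0, -1, 0], [0, 0, -1, 0], [0, 0, -0.92, 0]]

```text
t: 4.78
tool_pos: [0.3833, 0.2592, 0.1507]
tool_rot: [[-0.89, -0.456, -0.001], [-0.456, 0.89, -0.001], [0.002, -0.001, -1.0]]
ft_force: [1.6, 0.8, -0.8]
opening: 0.411
grip_force: 43.2
```

>>> move_arm:
  commands:
    - [[-0.12, -0.78, 0, 0], [-0.12, -0.78, 0, 0], [-0.12, -0.78, 0, 0], [-0.12, -0.78, 0, 0], [-0.12, -0.78, 0, 0]]

```text
t: 5.2
tool_pos: [0.453, 0.1626, 0.149]
tool_rot: [[-0.89, -0.456, -0.002], [-0.456, 0.89, -0.001], [0.002, 0.0, -1.0]]
ft_force: [0.3, 0.2, -1.3]
opening: 0.409
grip_force: 43.2
```

>>> move_arm:
  commands:
    - [[-0.12, -0.78, 0, 0], [-0.12, -0.78, 0, 0], [-0.12, -0.78, 0, 0], [-0.12, -0.78, 0, 0], [-0.12, -0.78, 0, 0]]

```text
t: 5.62
tool_pos: [0.5224, 0.0668, 0.1488]
tool_rot: [[-0.89, -0.456, -0.002], [-0.456, 0.89, -0.0], [0.002, 0.001, -1.0]]
ft_force: [-0.3, 0.5, -1.5]
opening: 0.414
grip_force: 43.2
```

>>> move_arm:
  commands:
    - [[0, 0, 0, -1], [0, 0, 0, -1], [0, 0, 0, -1], [0, 0, 0, -1], [0, 0, 0, -1]]

```text
t: 6.03
tool_pos: [0.5218, 0.0678, 0.1487]
tool_rot: [[-0.538, -0.843, -0.003], [-0.843, 0.539, -0.001], [0.002, 0.002, -1.0]]
ft_force: [-0.4, -0.9, -0.7]
opening: 0.411
grip_force: 43.2
```

>>> move_arm:
  commands:
    - [[0, 0, 0, -1], [0, 0, 0, -0.3], [0, 0, 0, 0], [0, 0, 0, 0], [0, 0, 0, 0]]

```text
t: 6.45
tool_pos: [0.5223, 0.068, 0.1493]
tool_rot: [[-0.425, -0.905, -0.001], [-0.905, 0.425, -0.0], [0.001, 0.001, -1.0]]
ft_force: [0.1, -0.4, -1.3]
opening: 0.412
grip_force: 43.2
```

```bash
python3 - <<'E'
from h import *
s=arm.get_state();print(s["tool_pos"],s["joint_positions"],s["ft_force"],s["torque"])
t,dt=arm.grab_frame("top");p,d=arm.grab_frame("scene")
np.savez("top1.npz",p=t,d=dt);np.savez("scene1.npz",p=p,d=d)
R=lambda im,x,y,w,h:cv2.resize(im[y:y+h,x:x+w,::-1],(400,300),interpolation=cv2.INTER_CUBIC)
cv2.imwrite("pics/c3.png",np.hstack([R(t,257,120,80,60),R(p,225,150,80,60)]))
E
```

```text
[0.52233525 0.06803265 0.14927422] [ 4.26796190e-01  2.50304921e-01 -1.09862493e-01 -3.12115083e-04
 -1.21173718e+00 -8.65268153e-01] [ 0.10577999 -0.35061469 -1.31024707] [-0.02137792 -0.00401359  0.0218963 ]
```

View pics/c3.png

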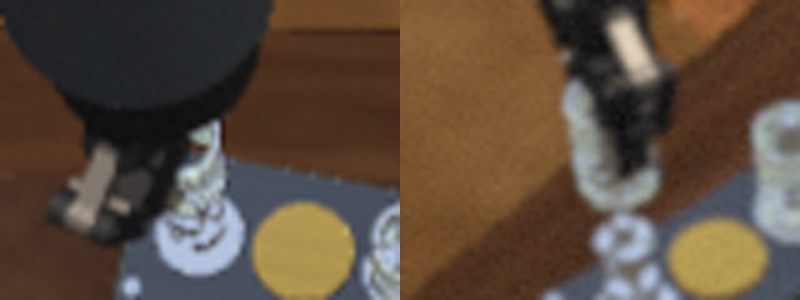

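The spring is upright in the grip above the bare post (scene crop: foot at (615,190), post at (625,240)). I'll check its lateral offset from the same camera's cloud.

```bash
python3 - <<'E'
from h import *
np.set_printoptions(precision=4,suppress=True)
for n,ax,box in(("scene",(.524,.0695),(250,160,30,35)),("top",(.525,.0672),(285,140,25,30))):
    f=np.load(n+"1.npz");C=cloud(n,f["d"],box); z=C[...,2]; 
    b=f["p"][box[1]:box[1]+box[3],box[0]:box[0]+box[2]].min(-1)>90
    for lo,hi in((.118,.134),(.134,.15),(.15,.165)):
        m=(z>lo)&(z<hi)&(np.hypot(C[...,0]-.5225,C[...,1]-.068)<.024)&b
        if m.sum()>5: print(n,lo,m.sum(),C[m].min(0),circ(C[m],.0175),"post",ax)
E
```

```text
scene 0.118 53 [0.504  0.0546 0.1213] [0.5224 0.0684] post (0.524, 0.0695)
scene 0.134 32 [0.5037 0.0639 0.1343] [0.5224 0.0685] post (0.524, 0.0695)
scene 0.15 29 [0.5112 0.0664 0.151 ] [0.5207 0.0693] post (0.524, 0.0695)
top 0.118 26 [0.5045 0.0507 0.1234] [0.5218 0.0682] post (0.525, 0.0672)
top 0.134 27 [0.5049 0.0498 0.1353] [0.5226 0.0677] post (0.525, 0.0672)
top 0.15 18 [0.5015 0.0492 0.1501] [0.5214 0.068 ] post (0.525, 0.0672)
```

>>> move_arm:
  commands:
    - [[-0.04, -0.06, 0.3, 0], [0, 0, 0.3, 0], [0, 0, 0.3, 0], [0, 0, 0.2, 0], [0, 0, 0.1, 0]]

```text
t: 6.97
tool_pos: [0.524, 0.0682, 0.1119]
tool_rot: [[-0.424, -0.906, -0.003], [-0.906, 0.424, -0.001], [0.002, 0.002, -1.0]]
ft_force: [-0.3, 0.7, -0.4]
opening: 0.415
grip_force: 43.2
```

>>> move_arm:
  commands:
    - [[0, 0, 0.1, 0], [0, 0, 0, 0], [0, 0, 0, 0], [0, 0, 0, 0], [0, 0, 0, 0]]

```text
t: 7.38
tool_pos: [0.5252, 0.0686, 0.1111]
tool_rot: [[-0.423, -0.906, 0.001], [-0.906, 0.423, 0.0], [-0.001, -0.001, -1.0]]
ft_force: [0.3, 0.3, -1.2]
opening: 0.417
grip_force: 43.2
```

>>> move_arm:
  commands:
    - [[0, 0, 0.04, 0], [0, 0, 0.04, 0], [0, 0, 0.04, 0], [0, 0, 0, 0], [0, 0, 0, 0]]

```text
t: 7.8
tool_pos: [0.5248, 0.0684, 0.107]
tool_rot: [[-0.423, -0.906, -0.0], [-0.906, 0.423, -0.0], [0.0, 0.0, -1.0]]
ft_force: [0.1, -0.4, -0.5]
opening: 0.412
grip_force: 43.2
```

>>> move_arm:
  commands:
    - [[0, 0, 0.04, 0], [0, 0, 0.04, 0], [0, 0, 0.04, 0], [0, 0, 0, 0], [0, 0, 0, 0]]

```text
t: 8.22
tool_pos: [0.5248, 0.0684, 0.1034]
tool_rot: [[-0.423, -0.906, -0.0], [-0.906, 0.423, -0.0], [0.0, 0.0, -1.0]]
ft_force: [-0.5, 0.2, -0.8]
opening: 0.412
grip_force: 43.2
```

>>> move_arm:
  commands:
    - [[0, 0, 0.04, 0], [0, 0, 0.04, 0], [0, 0, 0, 0], [0, 0, 0, 0], [0, 0, 0, 0]]

```text
t: 8.63
tool_pos: [0.5249, 0.0684, 0.1011]
tool_rot: [[-0.423, -0.906, 0.0], [-0.906, 0.423, -0.0], [0.0, -0.0, -1.0]]
ft_force: [-0.6, -0.2, -0.6]
opening: 0.414
grip_force: 43.2
```

>>> move_arm:
  commands:
    - [[0, 0, 0.04, 0], [0, 0, 0.04, 0], [0, 0, 0, 0], [0, 0, 0, 0], [0, 0, 0, 0]]

```text
t: 9.05
tool_pos: [0.5249, 0.0685, 0.0987]
tool_rot: [[-0.423, -0.906, 0.0], [-0.906, 0.423, -0.0], [0.0, -0.0, -1.0]]
ft_force: [0.8, 0.2, -1.0]
opening: 0.42
grip_force: 43.2
```

>>> move_arm:
  commands:
    - [[0, 0, 0.06, 0], [0, 0, 0.06, 0], [0, 0, 0.06, 0], [0, 0, 0, 0], [0, 0, 0, 0]]

```text
t: 9.47
tool_pos: [0.5248, 0.0684, 0.0931]
tool_rot: [[-0.423, -0.906, -0.0], [-0.906, 0.423, -0.0], [0.0, 0.0, -1.0]]
ft_force: [-0.0, 0.4, -0.7]
opening: 0.406
grip_force: 43.2
```

>>> move_arm:
  commands:
    - [[0, 0, 0.06, 0], [0, 0, 0.06, 0], [0, 0, 0.04, 0], [0, 0, 0, 0], [0, 0, 0, 0]]

```text
t: 9.88
tool_pos: [0.5248, 0.0684, 0.0883]
tool_rot: [[-0.423, -0.906, -0.0], [-0.906, 0.423, -0.0], [0.0, 0.0, -1.0]]
ft_force: [0.4, 0.3, -1.1]
opening: 0.411
grip_force: 43.2
```

>>> move_arm:
  commands:
    - [[0, 0, 0.06, 0], [0, 0, 0.06, 0], [0, 0, 0.04, 0], [0, 0, 0, 0], [0, 0, 0, 0]]

```text
t: 10.3
tool_pos: [0.5248, 0.0684, 0.0836]
tool_rot: [[-0.423, -0.906, -0.0], [-0.906, 0.423, -0.0], [0.0, 0.0, -1.0]]
ft_force: [0.4, -0.2, -0.5]
opening: 0.415
grip_force: 43.2
```

No force was felt through the upper collar, so the tang is between the two collars. I'll twist by 60°.

>>> move_arm:
  commands:
    - [[0, 0, 0, -1], [0, 0, 0, -1], [0, 0, 0, -1], [0, 0, 0, 0], [0, 0, 0, 0]]

```text
t: 10.72
tool_pos: [0.525, 0.0685, 0.0838]
tool_rot: [[-0.126, -0.992, 0.0], [-0.992, 0.126, 0.0], [-0.0, -0.0, -1.0]]
ft_force: [-0.8, -0.4, -0.8]
opening: 0.414
grip_force: 43.2
```

```bash
python3 -c "
from h import *
s=arm.get_state();print(s['ft_force'],s['torque'],s['tool_pos'])"
```

```text
[-0.84922359 -0.43759011 -0.75675103] [0.04444598 0.00887414 0.00091962] [0.52495686 0.06847899 0.08375935]
```

Turning freely. I'll finish the twist and approach the lower collar.

>>> move_arm:
  commands:
    - [[0, 0, 0, -1], [0, 0, 0, -1], [0, 0, 0, -1], [0, 0, 0, -1], [0, 0, 0, 0]]

```text
t: 11.13
tool_pos: [0.5249, 0.0685, 0.0837]
tool_rot: [[0.292, -0.956, 0.0], [-0.956, -0.292, 0.0], [-0.0, -0.0, -1.0]]
ft_force: [0.9, 0.6, -0.4]
opening: 0.413
grip_force: 43.2
```

>>> move_arm:
  commands:
    - [[0, 0, 0, -1], [0, 0, 0, -1], [0, 0, 0, -1], [0, 0, 0, 0], [0, 0, 0, 0]]

```text
t: 11.55
tool_pos: [0.5249, 0.0685, 0.0837]
tool_rot: [[0.567, -0.823, 0.0], [-0.823, -0.567, 0.0], [0.0, -0.0, -1.0]]
ft_force: [0.7, 0.5, -1.0]
opening: 0.413
grip_force: 43.2
```

>>> move_arm:
  commands:
    - [[0, 0, 0.05, 0], [0, 0, 0.05, 0], [0, 0, 0.05, 0], [0, 0, 0, 0], [0, 0, 0, 0]]

```text
t: 11.97
tool_pos: [0.5248, 0.0684, 0.079]
tool_rot: [[0.572, -0.82, -0.0], [-0.82, -0.572, -0.0], [-0.0, 0.0, -1.0]]
ft_force: [-0.2, -1.2, -1.3]
opening: 0.409
grip_force: 43.2
```

>>> move_arm:
  commands:
    - [[0, 0, 0.05, 0], [0, 0, 0.05, 0], [0, 0, 0.04, 0], [0, 0, 0, 0], [0, 0, 0, 0]]

```text
t: 12.38
tool_pos: [0.5248, 0.0684, 0.0749]
tool_rot: [[0.573, -0.82, -0.0], [-0.82, -0.573, -0.0], [-0.0, 0.0, -1.0]]
ft_force: [-0.3, 0.4, -1.0]
opening: 0.409
grip_force: 43.2
```

>>> move_arm:
  commands:
    - [[0, 0, 0.05, 0], [0, 0, 0.05, 0], [0, 0, 0, 0], [0, 0, 0, 0], [0, 0, 0, 0]]

```text
t: 12.8
tool_pos: [0.5249, 0.0684, 0.072]
tool_rot: [[0.573, -0.82, -0.0], [-0.82, -0.573, -0.0], [0.0, 0.0, -1.0]]
ft_force: [0.4, -0.7, -1.0]
opening: 0.419
grip_force: 43.2
```

It dropped into the lower gap with no force. Next is down to the seat.

>>> move_arm:
  commands:
    - [[0, 0, 0.06, 0], [0, 0, 0.06, 0], [0, 0, 0.06, 0], [0, 0, 0, 0], [0, 0, 0, 0]]

```text
t: 13.22
tool_pos: [0.5247, 0.0684, 0.0664]
tool_rot: [[0.573, -0.82, -0.0], [-0.82, -0.573, -0.0], [-0.0, 0.0, -1.0]]
ft_force: [-0.3, -0.4, -0.9]
opening: 0.41
grip_force: 43.2
```

>>> move_arm:
  commands:
    - [[0, 0, 0.06, 0], [0, 0, 0.06, 0], [0, 0, 0.06, 0], [0, 0, 0, 0], [0, 0, 0, 0]]

```text
t: 13.63
tool_pos: [0.5248, 0.0684, 0.061]
tool_rot: [[0.573, -0.82, -0.0], [-0.82, -0.573, -0.0], [-0.0, 0.0, -1.0]]
ft_force: [0.8, 0.2, -0.6]
opening: 0.412
grip_force: 43.2
```

>>> move_arm:
  commands:
    - [[0, 0, 0.06, 0], [0, 0, 0.06, 0], [0, 0, 0.06, 0], [0, 0, 0, 0], [0, 0, 0, 0]]

```text
t: 14.05
tool_pos: [0.5248, 0.0684, 0.0556]
tool_rot: [[0.573, -0.82, -0.0], [-0.82, -0.573, -0.0], [-0.0, 0.0, -1.0]]
ft_force: [-0.0, -0.1, -1.7]
opening: 0.412
grip_force: 43.2
```

>>> move_arm:
  commands:
    - [[0, 0, 0.06, 0], [0, 0, 0.06, 0], [0, 0, 0.04, 0], [0, 0, 0, 0], [0, 0, 0, 0]]

```text
t: 14.47
tool_pos: [0.525, 0.0685, 0.0511]
tool_rot: [[0.573, -0.82, 0.0], [-0.82, -0.573, 0.0], [0.0, -0.0, -1.0]]
ft_force: [-0.7, -1.1, 1.0]
opening: 0.41
grip_force: 43.4
```

```bash
python3 -c "
from h import *
s=arm.get_state();print(s['ft_force'],s['torque'],s['tool_pos'])"
```

```text
[-0.73287214 -1.10656018  1.02703049] [-0.00125338  0.05489346 -0.01649348] [0.52503701 0.06847995 0.05111985]
```

>>> move_arm:
  commands:
    - [[0, 0, 0.04, 0], [0, 0, 0.03, 0], [0, 0, 0, 0], [0, 0, 0, 0], [0, 0, 0, 0]]

```text
t: 14.88
tool_pos: [0.5251, 0.0685, 0.0491]
tool_rot: [[0.573, -0.82, 0.0], [-0.82, -0.573, 0.0], [0.0, -0.0, -1.0]]
ft_force: [0.2, -0.3, 3.3]
opening: 0.413
grip_force: 43.6
```

>>> move_arm:
  commands:
    - [[0, 0, 0, 0], [0, 0, 0, 0], [0, 0, 0, 0], [0, 0, 0, 0], [0, 0, 0, 0]]

```text
t: 15.3
tool_pos: [0.525, 0.0685, 0.049]
tool_rot: [[0.573, -0.82, 0.0], [-0.82, -0.573, 0.0], [0.0, -0.0, -1.0]]
ft_force: [0.8, 1.1, 2.3]
opening: 0.414
grip_force: 43.6
```

The force rises as the foot meets the seat at the expected height. I'll ease off about 2 mm, release, and retreat.

>>> move_arm:
  commands:
    - [[0, 0, -0.03, 0], [0, 0, -0.04, 0], [0, 0, 0, 0], [0, 0, 0, 0], [0, 0, 0, 0]]

```text
t: 15.72
tool_pos: [0.5249, 0.0685, 0.0509]
tool_rot: [[0.573, -0.82, 0.0], [-0.82, -0.573, 0.0], [-0.0, -0.0, -1.0]]
ft_force: [1.7, 0.1, -0.0]
opening: 0.415
grip_force: 43.4
```

>>> move_arm:
  commands:
    - [[0, 0, 0, 0], [0, 0, 0, 0], [0, 0, 0, 0], [0, 0, 0, 0], [0, 0, 0, 0]]
  gripper: 1

```text
t: 16.13
tool_pos: [0.5247, 0.0684, 0.0509]
tool_rot: [[0.573, -0.82, -0.0], [-0.82, -0.573, -0.0], [-0.0, 0.0, -1.0]]
ft_force: [-0.1, -1.1, 1.3]
opening: 1.004
grip_force: 0.0
```

>>> move_arm:
  commands:
    - [[0, 0, 0, 0], [0, 0, 0, 0], [0, 0, -0.3, 0], [0, 0, -0.5, 0], [0, 0, -0.7, 0]]

```text
t: 16.55
tool_pos: [0.5238, 0.0681, 0.0957]
tool_rot: [[0.573, -0.82, -0.003], [-0.82, -0.573, -0.001], [-0.001, 0.003, -1.0]]
ft_force: [0.2, 0.6, 0.0]
opening: 0.998
grip_force: 0.0
```

>>> move_arm:
  commands:
    - [[0, 0, -1, 0], [0, 0, -1, 0], [0, 0, -1, 0], [0, 0, -1, 0], [0, 0, -0.5, 0]]

```text
t: 16.97
tool_pos: [0.5261, 0.0684, 0.2361]
tool_rot: [[0.573, -0.819, 0.006], [-0.82, -0.573, 0.001], [0.003, -0.006, -1.0]]
ft_force: [0.7, -0.7, 0.1]
opening: 0.998
grip_force: 0.0
```

```bash
python3 - <<'E'
from h import *
t,dt=arm.grab_frame("top");p,d=arm.grab_frame("scene")
C=cloud("scene",d,(255,160,35,60));z=C[...,2]
for lo,hi in((.06,.086),(.088,.097)):
    m=(z>lo)&(z<hi)&(np.hypot(C[...,0]-.524,C[...,1]-.0695)<.024);print(m.sum(),C[m].mean(0) if m.any() else'',np.percentile(z[m],[50,90,98]) if m.any() else '')
R=lambda im,x,y,w,h:cv2.resize(im[y:y+h,x:x+w,::-1],(400,300),interpolation=cv2.INTER_CUBIC)
cv2.imwrite("pics/c4.png",np.hstack([R(t,267,130,93,70),R(p,240,155,93,70)]))
E
```

```text
198 [0.52028282 0.07294224 0.0758757 ] [0.0773513  0.082163   0.08385827]
16 [0.52387499 0.06977836 0.09209077] [0.09144434 0.09507765 0.09605257]
```

View pics/c4.png

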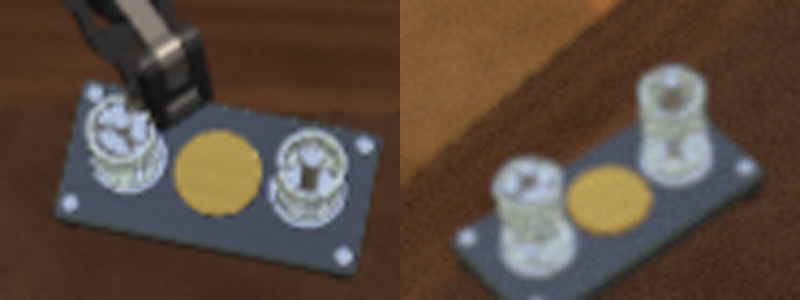

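In the last picture the spring stands on the bare post (scene crop (530,215)) and is level with the sprung post. Its top is at z ≈ 82 mm, which is the 24 mm seat plus the spring's 58 mm. The gripper is clear, so I'm handing the job in.

```bash
python3 -c "
from cell import arm
print(arm.job_done())"
```

```text
the job is handed in; nothing more can be done
None
```

The spring is threaded over the bare post, tang end down, with its foot on the seat (top measured at about 82 mm, as expected); I let go of it, touched nothing else on the desk as far as I could see, and handed the job in at about 17 s.

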